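# Show a punch's nose to the inspection camera

### The arm

A 6-joint arm with a two-finger parallel gripper is mounted at the origin on a cart in front of the work surface, level with it; the furniture and walls round the work are solid. World frame = base frame: x ahead of the robot, y to its left, z up, the work surface at z = 0. Lengths are in m, angles in rad, forces in N, time in s.
With the tool pointing down it reaches from about 0.275 to 0.975 m from the base axis. Payload 8.4 kg.
Tool frame: the origin (TCP) lies where the fingers leave the gripper's body, on its centre line; the fingertips stand 88 mm ahead of it and the grasp point (between the pads) lies 69 mm ahead of it; z points along the fingers, y is the line along which they close (so a half turn about z gives the same grasp; the last joint's range is limited). The gripper opens to 92 mm and grips with 3 to 60 N. Pads are 20 mm wide; open, the fingers measure 128 mm over their backs; the gripper's body (75 mm by 189 mm) begins 69 mm behind the grasp point.
Start: joints at [1.237, 0.353, 1.633, -0, 1.155, -0.002], TCP at [0.204, 0.591, 0.303] pointing down, gripper open.
Joint ranges: [-2.63, 2.63], [-0.92, 2.1], [0.06, 2.66], [-1.3, 4.44], [0, 2.69], [-3.02, 3.02]. Speed limits (rad/s): [2.22, 2.22, 2.79, 3.14, 3.14, 3.14].

### API

Orientations are given as a unit quaternion [w, x, y, z].
In Python, from plant import telemetry, imaging, arm gives the robot as it stands. The module is installed in compiled form; this text tells all that it offers.
- The arm moves only by the shell command python3 -m inch 'ROWS' [FORCE]. ROWS is a JSON object of lists of equal length, an entry for each row: "rotation": the turn, a rotation vector about the tool's x, y, z in units of 120 degrees (1.0 is 120 degrees), a list of three; "delta_pos": the shift along the tool's x, y, z in units of 0.05 m (1.0 is 0.05 m), a list of three; "claw": the opening, from -1 (shut) to 1 (fully open). A call has 1 to 12 rows; each row shifts and turns the commanded pose from where the row before left it, along the tool's axes as they then stand; what a row does not reach is not made up. A row lasts 1/8 s, in which the tool goes at most 62.5 mm and 10.7 degrees, less where a joint would pass 70% of its speed; a pose out of reach is approached as far as the arm can. A call with a number of a shift or a turn outside -1 to 1 is refused whole. A call with a gripper value outside its range is refused whole. The fingers move at their own pace and stop on an object; FORCE is the grip in N (left out, the last holds). Time passes only in rows, so rows that do not move let the fingers close. It gives the time, the measured TCP pose, the force, the opening and the grip force at its end, in the units of the state.
- telemetry.get_state(): the state, without advancing time (a new reading comes with each control period).
- imaging.snapshot(name): name is "scene" or "top" or "wrist"; returns the picture (384x512x3 uint8, red, green, blue); there is no depth.
- imaging.calibration(name): a dict with "fx", "fy", "cx", "cy" (pixels), "rvec" (rotation vector, rad) and "tvec" (3), from world to camera coordinates, as OpenCV has them; the wrist camera has in their place "mount" (4x4, takes a point from camera to tool coordinates, whose origin is the TCP and whose axes are the flange's). Camera axes: x right, y down, z forward; pixel columns grow to the right and rows downward; lengths in m; the calibration is good to about 2 mm. A picture is of the moment at which its call begins: read the wrist's pose just before it. calibration takes no time and is no camera call.
- arm.sign_off(): hands the job in; it is judged then, once.
Trained networks look in the newest picture that a camera, given by its name, has taken for a name from the list of things; names that differ only in an ending like _2 or _b are one class to them, and where a whole thing is asked for, a point or a joint stands for the part that bears it (a point fixed in the world has none). Each returns a list of dicts, best first, with "score" (0 to 1); they miss things now and then, are a little off and sometimes report something else, mostly with a low value. They report only what shows in the picture. A call takes as long as a camera call.
- imaging.recognise(camera, thing): "centre" ([column, row] in pixels, amid what is visible of it).
The state is a dict: "time": time; "joints": joint angles; "qd": joint speeds; "tau": joint torques, N m; "position": TCP position; "orientation": TCP orientation; "wrist_force": force on the tool from outside, world axes, zero at the start; "wrist_torque": the same for the moment, N m; "finger_gap": finger opening in m; "grip_force": force on a finger pad.
Only numpy, scipy, OpenCV 4.12 (cv2) and the standard library are available. Lean on these libraries where they do the work, as an engineer would, in place of code of your own. Each camera call takes 0.05 s, during which the arm holds its last target. There are 200 camera calls.

### The job

Check the nose of the longest, slimmest punch in the slanted rack with the pistol-shaped inspection camera that is clamped on its side in the bench stand. First, while all punches are still in the rack and the view is empty, squeeze the camera's trigger fully home against its grip and let it spring back and clear the camera, so that it stores the empty background. Then draw the longest punch out of its holder and hold it still in the air for the picture, level, its narrow nose pointing straight into the lens, centred on the lens and 100 mm in front of it; the job ends with the robot still holding it there, the punch never having touched the camera nor the trigger been pulled again once the punch was out, the other punches still seated and the loose things beside the work left where they are.

Things in the scene. Friction and masses are not known exactly. Their poses are not given: they have to be found in the camera images.
- punch_long: Longest and slimmest of three turned steel punches: 110 mm long, shank 20 mm across, 0.16 to 0.25 kg; the last 44 mm narrow in a step and cone to a 13 mm nose. Its -y axis points along it to the nose. At the start it is nose down in its holder's bore, the plain end sticking out 42 mm up and towards the robot; its place among the three varies. Origin at mid-length on its skin, 10 mm off the axis.
- punch_long_nose (a point): Middle of the nose end face of the longest punch, on its axis (hidden in the bore at the start).
- punch_long_mid (a point): Middle of the longest punch, on its axis, 55 mm from either end. The centre of mass lies 8 mm from it towards the plain end, at the start just inside the bore's mouth.
- punch_long_tail (a point): Middle of the plain shank end face of the longest punch, on its axis; the highest point of its axis at the start.
- holder_long: Slanted hardwood block, 46 mm wide, carrying the longest punch; one of three 62 mm apart on a base bar, turned alike. Origin under its foot. Bore 22 mm wide, 68 mm deep, dipping 35 degrees below level along the block's +x (away from the robot): the punch comes out along (-0.82, 0, 0.57) of the block's axes. The block's front face is square to the bore.
- bore_long (a point): Middle of the mouth of that bore, 78 mm above the bench, with the axes of the block.
- holder_medium: The like block of the medium punch.
- holder_short: The like block of the short punch.
- punch_medium: Bystander in the rack: punch 90 mm long, 25 mm in diameter, 34 mm of it stick out.
- punch_medium_mid (a point): Middle of the medium punch.
- punch_short: Bystander in the rack: punch 70 mm long, 28 mm in diameter, 24 mm of it stick out.
- punch_short_mid (a point): Middle of the short punch.
- camera: Grey pistol-shaped inspection camera, clamped on its side in a fixed bench stand, 225 mm high; origin under the stand's column. Its barrel (65 mm across, 145 mm long) lies level 190 mm above the bench and looks along the body's -y, to the robot's right. Its grip, 28 mm thick and 33 mm from front to back, sticks out level along -x, towards the robot, to 122 mm from the barrel's axis.
- lens (a point): Middle of the lens glass, at the barrel's front, with the axes of the camera; the lens looks along -y, z is up. The punch's nose belongs at x = 0, y = -0.100, z = 0 of this frame, the punch along y.
- squeeze (a point): Where the gripper's middle belongs for the squeeze (or up to 5 mm towards +y), 190 mm above the bench, with the camera's axes: midway between trigger face and grip's back when the trigger is home (43 mm apart). With the trigger released the faces lie 31.5 mm to -y (trigger) and 21 mm to +y (grip's back). Free air beside and above; a gripper comes from above and closes along y.
- trigger (a joint): Sprung trigger on the front of the grip, pinned beside the barrel: 0 = released (its spring drives it back), 0.32 rad = fully home (about 10 mm at the squeeze point, against the spring, about 4 N at first, 8 N at the end).
- caliper_steel: Bystander: steel caliper, 180 x 56 x 4 mm, lying loose on the bench's front.
- ring_small: Bystander: small steel die ring, 52 mm across, 15 mm high, loose behind the rack.
- lid_spun: Bystander: stepped white spun kettle lid with a knob, 101 mm across, 53 mm high, loose behind the camera.

How it is judged:
On the way, in this order (a step that is already met when the one before it is completed fails the run):
1. the trigger is squeezed fully home while the longest punch is still in its holder (value of joint trigger above 0.25 rad and distance of punch_long_mid from where it was at the start of the episode below 0.012 m), for 0.2 s.
2. the trigger has sprung back and the fingers are clear of the camera (value of joint trigger below 0.04 rad and contact force between the fingers and camera below 0.1 N), for 0.2 s.
3. the longest punch is drawn out of its holder and held in the air (height (world z) of punch_long_nose above 0.1 m and contact force between the fingers and punch_long above 2 N), for 0.2 s.
At the end, for the whole second after the job is handed in: The longest punch is held still, touching only the fingers: nose 100 mm (+-18) before the lens, within 12 mm of its axis sideways and in height, punch within 0.17 rad of the lens axis, nose to the lens; trigger released; other punches in place (y of punch_long_nose in the frame of lens between -0.118 and -0.082 m and x of punch_long_nose in the frame of lens between -0.012 and 0.012 m and z of punch_long_nose in the frame of lens between -0.012 and 0.012 m and angle between the y axis of punch_long and the y axis of camera, either way round below 0.17 rad and y of punch_long_tail in the frame of lens below -0.18 m and contact force between the fingers and punch_long above 2 N and contact force between punch_long and camera below 0.1 N and contact force between punch_long and holder_long below 0.1 N and contact force between punch_long and holder_medium below 0.1 N and contact force between punch_long and holder_short below 0.1 N and linear speed of punch_long below 0.02 m/s and angular speed of punch_long below 0.15 rad/s and value of joint trigger below 0.04 rad and distance of each of punch_medium_mid, punch_short_mid from where it was at the start of the episode below 0.012 m); the arm keeps its last pose, push and grip.
It fails at once if the punch knocks against the camera (contact force between punch_long and camera above 1 N).
It fails at once if the trigger is pulled when the punch is out of its holder (distance of punch_long_mid from where it was at the start of the episode above 0.03 m and value of joint trigger above 0.12 rad).
It fails at once if another punch is pulled or pushed out of place (distance of any of punch_medium_mid, punch_short_mid from where it was at the start of the episode above 0.012 m).
It fails at once if a loose thing beside the work is shoved away (distance of any of caliper_steel, ring_small, lid_spun from where it was at the start of the episode above 0.03 m).
It also fails if it takes over 51 s, if anything falls off the work surface, if the arm or the gripper's body presses on something with over 40 N, if the wrist force passes 120 N, or if a joint passes its speed limit or range.

## Working session

There is one attempt and no reset: what is moved stays moved. The work goes in short steps, Python scripts to look and compute and a shell command to move; the robot and the scene stay as the last step left them, time stands still between calls to the robot, and variables do not carry over. Pictures are saved under pics/ and viewed, at most 10 in all, crops included, and the job is handed in when it is done.

```bash
mkdir -p pics
python3 - <<'E'
from plant import telemetry, imaging
import cv2, numpy as np
print(telemetry.get_state())
for n in ("scene","top"):
    im=imaging.snapshot(n); cv2.imwrite(f"pics/{n}0.png",im[:,:,::-1])
    c=imaging.calibration(n); print(n,c)
    R,_=cv2.Rodrigues(np.array(c["rvec"],float)); print("cam pos",-R.T@np.array(c["tvec"]).ravel())
    for t in ("punch_long","holder_long","holder_medium","holder_short","punch_medium","punch_short","camera","lens","squeeze","trigger","bore_long","punch_long_tail","caliper_steel","ring_small","lid_spun"):
        r=imaging.recognise(n,t); print(t,[(np.round(d["centre"],1).tolist(),round(d["score"],2)) for d in r[:3]])
print(imaging.calibration("wrist"))
E
```

```text
{'time': 0.0, 'joints': array([ 1.23659365e+00,  3.53658038e-01,  1.63410379e+00,  1.05922676e-05,
        1.15522289e+00, -2.41230642e-03]), 'qd': array([ 6.09049469e-05,  2.22976417e-03,  2.07240390e-03, -1.74989075e-04,
        3.21330201e-04,  3.97436551e-04]), 'tau': array([-1.99924041e-03, -5.93831849e+01, -3.34224021e+01,  6.95944950e-02,
        2.32406025e-02, -1.09577538e-04]), 'position': array([0.20346952, 0.59056442, 0.30197043]), 'orientation': array([-1.21370164e-04,  1.65137364e-01,  9.86270331e-01, -6.85383345e-04]), 'wrist_force': array([0.52258669, 0.25979602, 0.18282583]), 'wrist_torque': array([ 0.0118374 , -0.00332844,  0.02536285]), 'grip_force': 0.0, 'finger_gap': 0.09190074573567178}
scene {'fx': 408.81356421197245, 'fy': 408.81356421197245, 'cx': 254.28146820805875, 'cy': 189.22184410169265, 'rvec': array([ 1.88284754, -0.81429163,  0.48053503]), 'tvec': array([-0.42610864,  0.31069581,  0.56528629])}
cam pos [ 0.03577301 -0.57631521  0.51403319]
punch_long [([256.3, 245.3], 0.83)]
holder_long [([273.8, 248.1], 0.72)]
holder_medium [([261.1, 234.2], 0.81)]
h
[... 1337 characters left out ...]
unch_long_tail [([301.3, 231.1], 0.64), ([198.4, 125.2], 0.24)]
caliper_steel [([194.8, 283.1], 0.85), ([271.5, 217.6], 0.66)]
ring_small [([234.3, 115.1], 0.48)]
lid_spun [([302.0, 228.3], 0.72), ([177.8, 214.5], 0.65), ([196.6, 123.1], 0.61)]
{'fx': 285.14250747005207, 'fy': 285.14250747005207, 'cx': 255.27451842599885, 'cy': 193.50296471243658, 'mount': array([[ 2.42208082e-04, -9.60555250e-01, -2.78089110e-01,
         7.85056845e-02],
       [ 9.99999928e-01,  3.13603217e-04, -2.12252653e-04,
         5.32958058e-04],
       [ 2.91090040e-04, -2.78089038e-01,  9.60555257e-01,
        -8.26191345e-02],
       [ 0.00000000e+00,  0.00000000e+00,  0.00000000e+00,
         1.00000000e+00]])}
```

Run:
```python
import cv2
a=cv2.imread("pics/top0.png")[90:310,120:390]; cv2.imwrite("pics/top0c.png",cv2.resize(a,(0,0),fx=2.7,fy=2.7,interpolation=cv2.INTER_CUBIC))
a=cv2.imread("pics/scene0.png")[110:310,110:370]; cv2.imwrite("pics/scene0c.png",cv2.resize(a,(0,0),fx=3,fy=3,interpolation=cv2.INTER_CUBIC))
```

```text
(no output)
```

View pics/top0c.png

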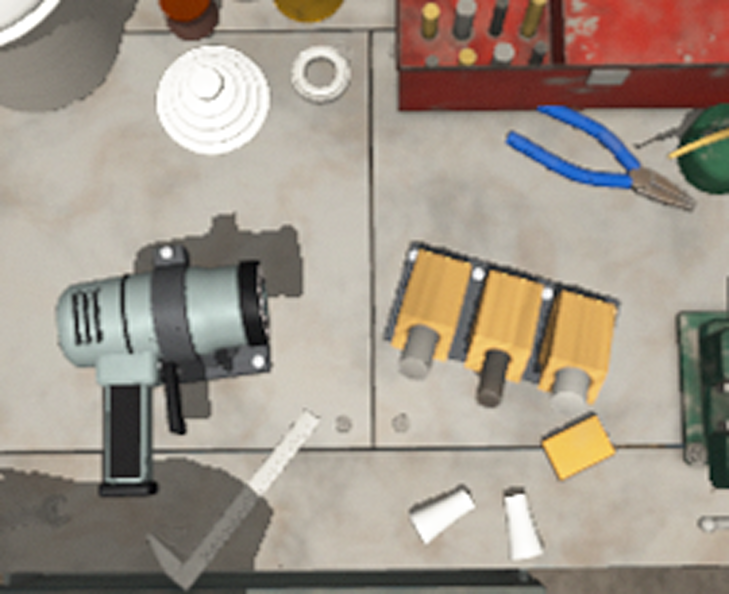

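View pics/scene0c.png

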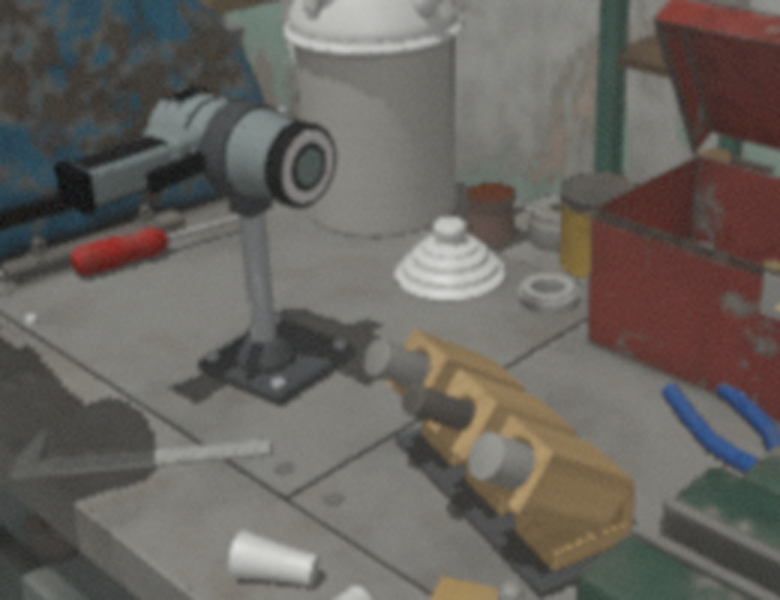

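```bash
cat > h.py <<'E'
import numpy as np, cv2
from scipy.spatial.transform import Rotation as Ro
from plant import telemetry, imaging
def RQ(q): return Ro.from_quat(np.roll(q,-1)).as_matrix()
def cam(name,state=None):
    c=imaging.calibration(name); K=np.array([[c["fx"],0,c["cx"]],[0,c["fy"],c["cy"]],[0,0,1]])
    if "mount" in c:
        T=np.eye(4); T[:3,:3]=RQ(state["orientation"]); T[:3,3]=state["position"]; M=T@np.array(c["mount"])
        return K,M[:3,:3],M[:3,3]          # cam->world
    R,_=cv2.Rodrigues(np.array(c["rvec"],float)); return K,R.T,-R.T@np.array(c["tvec"],float).ravel()
def ray(C,px):
    K,R,p=C; return p,R@np.linalg.solve(K,[px[0],px[1],1.])
def onz(C,px,z):
    p,d=ray(C,px); return p+d*(z-p[2])/d[2]
def proj(C,X):
    K,R,p=C; q=K@(R.T@(np.atleast_2d(X)-p).T); return (q[:2]/q[2]).T
def tri(obs):
    A=np.zeros((3,3));b=np.zeros(3)
    for C,px in obs:
        p,d=ray(C,px);d/=np.linalg.norm(d);P=np.eye(3)-np.outer(d,d);A+=P;b+=P@p
    return np.linalg.solve(A,b)
E
python3 - <<'E'
from h import *
T=cam("top");S=cam("scene")
t=lambda x,y:(120+x/2.7-.3,90+y/2.7-.3)
s=lambda x,y:(110+x/3-.3,110+y/3-.3)
P=lambda n,v:print(n,np.round(v,4))
for n,x,y,z in [("back",59,325,.19),("front",265,303,.19),("gripend",128,488,.19),("griproot",125,382,.19),("trigend",178,430,.19),("trigroot",172,365,.19),("tail",489,397,.102),
  ("baseTL",415,242,0.01),("baseTR",618,300,.01)]: P(n,onz(T,t(x,y),z))
for n,a,b in [("lens",(265,303),(308,163)),("tail",(489,397),(412,402)),("tailmed",(413,370),(378,358)),("tailshort",(569,400),(488,460)),("gripend",(128,490),(82,185))]: P(n,tri([(T,t(*a)),(S,s(*b))]))
E
```

```text
back [0.5288 0.1949 0.19  ]
front [0.543  0.0485 0.19  ]
gripend [0.4146 0.1427 0.19  ]
griproot [0.4879 0.1468 0.19  ]
trigend [0.4541 0.1088 0.19  ]
trigroot [0.4996 0.1139 0.19  ]
tail [ 0.4795 -0.1169  0.102 ]
baseTL [ 0.6201 -0.0639  0.01  ]
baseTR [ 0.567  -0.2391  0.01  ]
lens [0.5426 0.0484 0.1921]
tail [ 0.4787 -0.1164  0.097 ]
tailmed [ 0.5019 -0.0586  0.0944]
tailshort [ 0.4765 -0.1806  0.0859]
gripend [0.4154 0.1412 0.1905]
```

```bash
python3 -m inch '{"rotation":[[0,0,-0.04],[0,0,-0.04],[0,0,-0.04],[0,0,-0.04],[0,0,-0.04],[0,0,0],[0,0,0],[0,0,0],[0,0,0],[0,0,0],[0,0,0]],"delta_pos":[[0,0,-0.3],[0,0,-0.3],[0,0,-0.3],[0,0,-0.3],[0,0,-0.2],[-0.4,-0.9,0],[-0.4,-0.9,0],[-0.4,-0.9,0],[-0.4,-0.9,0],[-0.4,-0.9,0],[-0.4,-0.9,0]],"claw":[1,1,1,1,1,1,1,1,1,1,1]}' 25
python3 -m inch '{"rotation":[[0,0,0],[0,0,0],[0,0,0],[0,0,0],[0,0,0],[0,0,0]],"delta_pos":[[-0.4,-0.9,0],[-0.4,-0.9,0],[-0.4,-0.9,0],[-0.4,-0.9,0],[-0.4,-0.5,0],[0,0,0]],"claw":[1,1,1,1,1,1]}' 25
python3 - <<'E'
from h import *
s=telemetry.get_state(); im=imaging.snapshot("wrist"); cv2.imwrite("pics/w1.png",im[:,:,::-1])
np.save("w1.npy",s,allow_pickle=True); print(s["position"],s["orientation"],s["joints"])
C=cam("wrist",s); print(C[2])
cv2.imwrite("pics/w1b.png",cv2.resize(im[:,:,::-1],(0,0),fx=1.5,fy=1.5,interpolation=cv2.INTER_CUBIC))
E
```

```text
time: 2.98
position: [0.3472, 0.331, 0.3729]
orientation: [0.0, -0.044, 0.999, 0.0]
wrist_force: [0.6, 0.9, 0.2]
finger_gap: 0.0918
grip_force: 0.0
time: 3.72
position: [0.4651, 0.1355, 0.3727]
orientation: [0.0, -0.042, 0.999, -0.0]
wrist_force: [0.4, -0.3, 0.2]
finger_gap: 0.0919
grip_force: 0.0
[0.46506696 0.13546776 0.37273385] [ 2.09689975e-04 -4.20683828e-02  9.99114710e-01 -6.66722770e-05] [ 2.80475172e-01  6.39218045e-02  1.83997485e+00 -2.41935037e-04
  1.23731998e+00 -1.37440361e+00]
[0.38697315 0.12934363 0.45532054]
```

View pics/w1b.png

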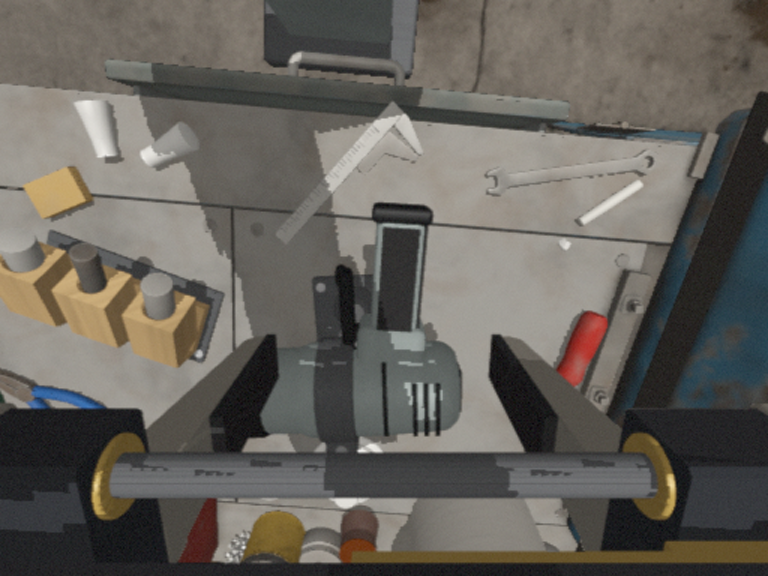

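Run:
```python
from h import *
s=np.load("w1.npy",allow_pickle=True).item(); C=cam("wrist",s)
f=lambda x,y,z:onz(C,(x/1.5-.17,y/1.5-.17),z)
P=lambda n,v:print(n,np.round(v,4))
for n,x,y,z in [("L1",377,227,.204),("L2",374,328,.204),("R1",426,227,.204),("R2",424,333,.204),("end",403,205,.195),("trigL",339,275,.195),("trigR",354,275,.195),("trigLroot",342,340,.195),("barrelback",461,388,.19),
 ("tail",85,250,.102),("tailM",157,282,.097),("tailS",17,243,.092),("baseTL(far left robot)",199,357,.01),("baseBL",222,290,.01),("baseBR",52,233,.01)]: P(n,f(x,y,z))
T=cam("top")
P("tail tri",tri([(C,(85/1.5-.17,250/1.5-.17)),(T,(301.1,236.3))]))
```

```text
L1 [0.4212 0.1285 0.204 ]
L2 [0.4845 0.1317 0.204 ]
R1 [0.4188 0.1572 0.204 ]
R2 [0.4852 0.1634 0.204 ]
end [0.408  0.1429 0.195 ]
trigL [0.4544 0.1072 0.195 ]
trigR [0.4536 0.1165 0.195 ]
trigLroot [0.4981 0.1116 0.195 ]
barrelback [0.529  0.1953 0.19  ]
tail [ 0.4749 -0.1139  0.102 ]
tailM [ 0.4994 -0.0582  0.097 ]
tailS [ 0.4762 -0.1782  0.092 ]
baseTL(far left robot) [ 0.6116 -0.0617  0.01  ]
baseBL [ 0.5298 -0.034   0.01  ]
baseBR [ 0.4825 -0.2096  0.01  ]
tail tri [ 0.4789 -0.1189  0.0939]
```

```bash
python3 -m inch '{"rotation":[[0,0,0],[0,0,0],[0,0,0],[0,0,0],[0,0,0],[0,0,0]],"delta_pos":[[0.05,0.11,0],[0,0,0.5],[0,0,0.6],[0,0,0.6],[0,0,0.58],[0,0,0]],"claw":[1,1,1,1,1,1]}' 20
python3 -m inch '{"rotation":[[0,0,0],[0,0,0],[0,0,0],[0,0,0],[0,0,0],[0,0,0],[0,0,0],[0,0,0]],"delta_pos":[[0,0,0],[0,0,0],[0,0,0],[0,0,0],[0,0,0],[0,0,0],[0,0,0],[0,0,0]],"claw":[-1,-1,-1,-1,-1,-1,-1,-1]}' 20
python3 - <<'E'
from h import *
im=imaging.snapshot("top"); cv2.imwrite("pics/t2.png",cv2.resize(im[150:300,130:270,::-1],(0,0),fx=3.5,fy=3.5,interpolation=cv2.INTER_CUBIC))
E
```

```text
time: 4.53
position: [0.4593, 0.1429, 0.2572]
orientation: [-0.002, -0.044, 0.999, -0.0]
wrist_force: [0.3, 0.7, 0.8]
finger_gap: 0.0922
grip_force: 0.0
time: 5.52
position: [0.4601, 0.1385, 0.259]
orientation: [-0.001, -0.044, 0.999, -0.004]
wrist_force: [-3.9, -22.5, 9.1]
finger_gap: 0.0439
grip_force: 19.9
```

```bash
python3 -m inch '{"rotation":[[0,0,0],[0,0,0],[0,0,0],[0,0,0]],"delta_pos":[[0,-0.05,0],[0,0,0],[0,0,0],[0,0,0]],"claw":[-1,-1,-1,-1]}' 25
```

```text
time: 6.08
position: [0.4601, 0.138, 0.259]
orientation: [-0.001, -0.043, 0.999, -0.001]
wrist_force: [-6.4, -9.2, 5.2]
finger_gap: 0.0432
grip_force: 24.8
```

View pics/t2.png

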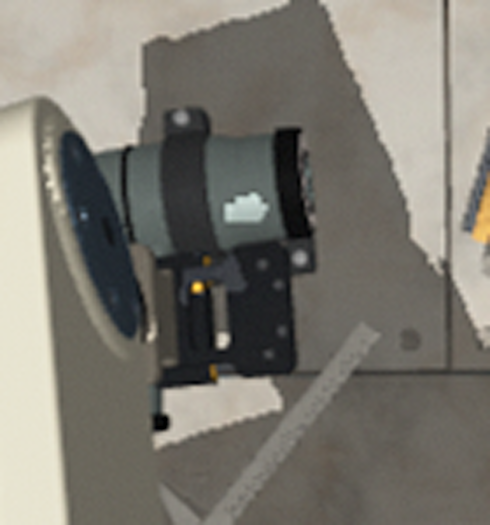

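```bash
python3 -m inch '{"rotation":[[0,0,0],[0,0,0],[0,0,0],[0,0,0],[0,0,0],[0,0,0],[0,0,0],[0,0,0],[0,0,0],[0,0,0]],"delta_pos":[[0,0,0],[0,0,0],[0,0,0],[0,0,0],[0,0,0],[0,0,0],[0,0,-0.5],[0,0,-0.6],[0,0,-0.6],[0,0,-0.6]],"claw":[1,1,1,1,1,1,1,1,1,1]}' 25
python3 -m inch '{"rotation":[[0,0,0],[0,0,0],[0,0,0],[0,0,0],[0,0,0],[0,0,0],[0,0,0],[0,0,0.088],[0,0,0.088],[0,0,0.088],[0,0,0.088],[0,0,0.088]],"delta_pos":[[-0.22,-0.82,0],[-0.22,-0.82,0],[-0.22,-0.82,0],[-0.22,-0.82,0],[-0.22,-0.82,0],[-0.22,-0.82,0],[-0.22,-0.82,0],[0,0,0],[0,0,0],[0,0,0],[0,0,0],[0,0,0]],"claw":[1,1,1,1,1,1,1,-0.1,-0.1,-0.1,-0.1,-0.1]}' 25
python3 -m inch '{"rotation":[[0,0,0.088],[0,0,0.088],[0,0,0.088],[0,0,0.088],[0,0,0.088],[0,0,0.088],[0,0,0.088],[0,0,0.088],[0,0,0.088],[0,0,0.088],[0,0,0.088],[0,0,0.088]],"delta_pos":[[0,0,0],[0,0,0],[0,0,0],[0,0,0],[0,0,0],[0,0,0],[0,0,0],[0,0,0],[0,0,0],[0,0,0],[0,0,0],[0,0,0]],"claw":[-0.1,-0.1,-0.1,-0.1,-0.1,-0.1,-0.1,-0.1,-0.1,-0.1,-0.1,-0.1]}' 25
python3 -m inch '{"rotation":[[0,0,0.088],[0,0,0.088],[0,-0.073,0],[0,-0.073,0],[0,-0.073,0],[0,-0.073,0],[0,0,0]],"delta_pos":[[0,0,0],[0,0,0],[0,0,0],[0,0,0],[0,0,0],[0,0,0],[0,0,0]],"claw":[-0.1,-0.1,-0.1,-0.1,-0.1,-0.1,-0.1]}' 25
python3 - <<'E'
from h import *
s=telemetry.get_state(); im=imaging.snapshot("wrist"); np.save("w3.npy",s,allow_pickle=True)
print(RQ(s["orientation"]),s["position"],s["joints"])
cv2.imwrite("pics/w3.png",im[:,:,::-1]); cv2.imwrite("pics/w3b.png",cv2.resize(im[:,:,::-1],(0,0),fx=1.5,fy=1.5,interpolation=cv2.INTER_CUBIC))
im=imaging.snapshot("top"); cv2.imwrite("pics/t3.png",im[:,:,::-1])
E
```

```text
time: 7.32
position: [0.4611, 0.1397, 0.3746]
orientation: [-0.0, -0.044, 0.999, 0.0]
wrist_force: [0.4, -0.2, 0.2]
finger_gap: 0.0924
grip_force: 0.0
time: 8.82
position: [0.563, -0.1395, 0.3735]
orientation: [-0.0, 0.408, 0.913, 0.0]
wrist_force: [-0.3, 0.4, 0.9]
finger_gap: 0.044
grip_force: 0.0
time: 10.32
position: [0.563, -0.1394, 0.3735]
orientation: [-0.0, 0.999, 0.045, -0.0]
wrist_force: [-0.2, -0.2, 0.2]
finger_gap: 0.0411
grip_force: 0.0
time: 11.2
position: [0.5637, -0.1397, 0.3713]
orientation: [-0.041, 0.944, -0.13, -0.3]
wrist_force: [0.1, 1.0, -0.7]
finger_gap: 0.0417
grip_force: 0.0
[[ 7.86768809e-01 -2.69815873e-01 -5.55152444e-01]
 [-2.20456787e-01 -9.62911935e-01  1.55561596e-01]
 [-5.76535902e-01 -3.88720725e-06 -8.17071817e-01]] [ 0.56365122 -0.13971922  0.37130425] [-0.25143236  0.51415447  1.34286332  0.0132609   1.89891903  1.59285599]
```

View pics/w3b.png

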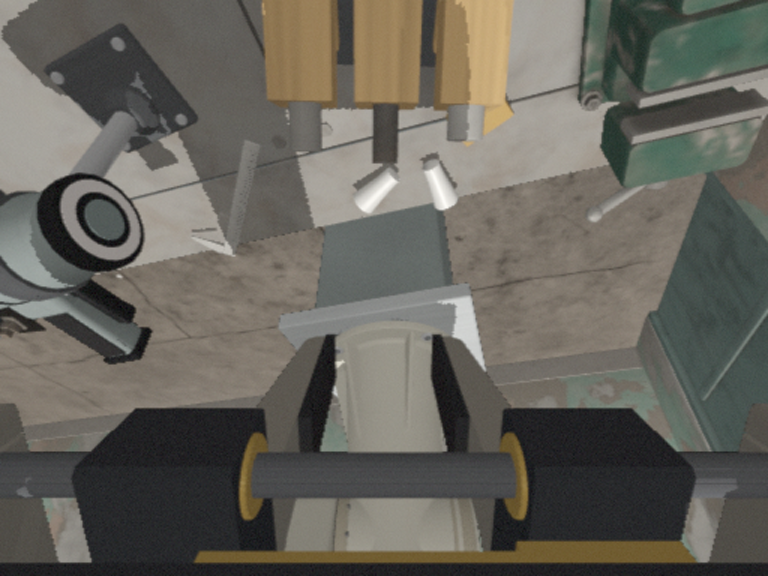

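Run:
```python
from h import *
s=np.load("w3.npy",allow_pickle=True).item(); C=cam("wrist",s); s1=np.load("w1.npy",allow_pickle=True).item(); C1=cam("wrist",s1);T=cam("top");S=cam("scene")
p=lambda x,y:(x/1.5-.17,y/1.5-.17)
P=lambda n,v:print(n,np.round(v,4))
t=lambda x,y:(120+x/2.7-.3,90+y/2.7-.3); sc=lambda x,y:(110+x/3-.3,110+y/3-.3)
tail=onz(C,p(385,161),.102); mouth=onz(C,p(385,104),.078)
P("tail",tail);P("mouth",mouth); d=tail-mouth; P("len",[np.linalg.norm(d),np.degrees(np.arctan2(-d[1],-d[0])),np.degrees(np.arcsin(d[2]/np.linalg.norm(d)))])
P("tail tri",tri([(C,p(385,161)),(T,(301.1,236.3)),(S,sc(412,402))]))
P("lens z.19",onz(C,p(102,217),.19)); L=tri([(C,p(102,217)),(S,sc(308,163))]); P("lens tri W,S",L)
P("lens tri all",tri([(C,p(102,217)),(S,sc(308,163)),(T,t(265,303))]))
# shaft width check
P("w",np.linalg.norm(onz(C,p(373,140),.09)-onz(C,p(397,140),.09)))
# predicted shaft in the tool frame
R=RQ(s["orientation"]); 
for q in(tail,mouth): P("tool frame",R.T@(q-s["position"]))
for n,u in(("scene",S),("top",T)): pass
imaging.snapshot("wrist")
for n in("lens","punch_long_tail","punch_long"): print(n,imaging.recognise("wrist",n)[:2])
```

```text
tail [ 0.4777 -0.1167  0.102 ]
mouth [ 0.5106 -0.1259  0.078 ]
len [  0.0417 -15.5666  35.1198]
tail tri [ 0.4778 -0.1169  0.0992]
lens z.19 [0.5447 0.0492 0.19  ]
lens tri W,S [0.5443 0.0501 0.1904]
lens tri all [0.5437 0.0491 0.1907]
w 0.0189
tool frame [0.0826 0.0011 0.2713]
tool frame [0.1243 0.001  0.2713]
lens [{'centre': [61.2, 147.4], 'score': 0.62}]
punch_long_tail [{'centre': [255.7, 87.9], 'score': 0.78}, {'centre': [312.4, 81.8], 'score': 0.37}]
punch_long [{'centre': [254.0, 93.9], 'score': 0.94}]
```

```bash
python3 -m inch '{"rotation":[[0,0,0],[0,0,0],[0,0,0],[0,0,0],[0,0,0],[0,0,0],[0,0,0],[0,0,0],[0,0,0]],"delta_pos":[[0.51,0.02,0.6],[0.51,0,0.6],[0.51,0,0.6],[0.52,0,0.6],[0,0,0.5],[0,0,0.4],[0,0,0.4],[0,0,0.35],[0,0,0]],"claw":[-0.1,-0.1,-0.1,-0.1,-0.1,-0.1,-0.1,-0.1,-0.1]}' 40
python3 - <<'E'
from h import *
s=telemetry.get_state(); im=imaging.snapshot("wrist"); R=RQ(s["orientation"])
for q in([.4777,-.1167,.102],[.5106,-.1259,.078]): print(np.round(R.T@(np.array(q)-s["position"]),4))
cv2.imwrite("pics/w4b.png",cv2.resize(im[:,:,::-1],(0,0),fx=1.5,fy=1.5,interpolation=cv2.INTER_CUBIC))
E
```

```text
time: 12.62
position: [0.5307, -0.1316, 0.1488]
orientation: [-0.041, 0.945, -0.13, -0.299]
wrist_force: [-0.2, 0.5, 0.6]
finger_gap: 0.0413
grip_force: 0.0
[-0.0182 -0.0001  0.07  ]
[ 0.0236 -0.0001  0.07  ]
```

View pics/w4b.png

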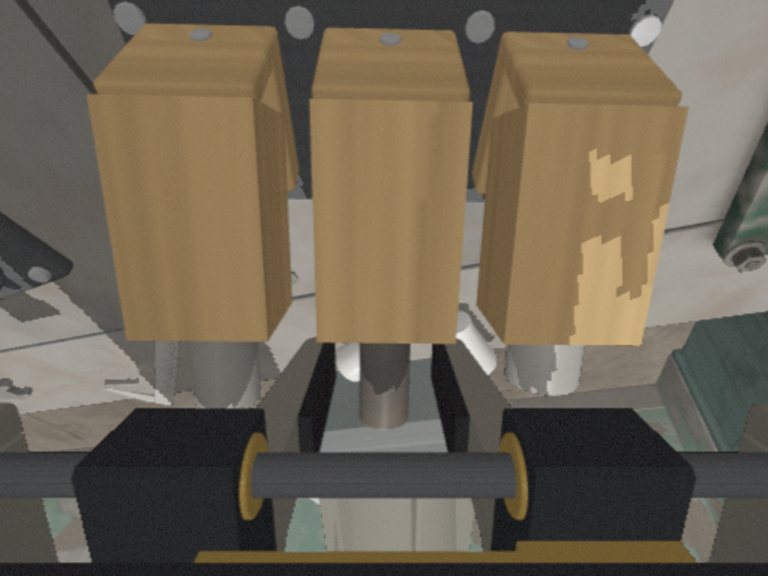

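The picture shows the dark punch (column 384) centred between the fingers (333 and 433), with the neighbours clear. I'm closing and drawing it out along tool −x.

```bash
python3 -m inch '{"rotation":[[0,0,0],[0,0,0],[0,0,0],[0,0,0],[0,0,0],[0,0,0]],"delta_pos":[[0,0,0],[0,0,0],[0,0,0],[0,0,0],[0,0,0],[0,0,0]],"claw":[-1,-1,-1,-1,-1,-1]}' 45
python3 -m inch '{"rotation":[[0,0,0],[0,0,0],[0,0,0],[0,0,0]],"delta_pos":[[-0.1,0,0],[-0.2,0,0],[-0.2,0,0],[-0.2,0,0]],"claw":[-1,-1,-1,-1]}' 45
```

```text
time: 13.42
position: [0.5318, -0.1321, 0.1492]
orientation: [-0.041, 0.945, -0.13, -0.298]
wrist_force: [2.4, -2.8, 3.6]
finger_gap: 0.0186
grip_force: 45.0
time: 13.92
position: [0.503, -0.1236, 0.1694]
orientation: [-0.041, 0.945, -0.13, -0.299]
wrist_force: [0.4, 0.5, -1.8]
finger_gap: 0.0188
grip_force: 45.0
```

```bash
python3 -m inch '{"rotation":[[0,0,0],[0,0,0],[0,0,0],[0,0,0],[0,0,0],[0,0,0],[0,0,0]],"delta_pos":[[-0.25,0,0],[-0.3,0,0],[-0.3,0,0],[-0.3,0,0],[-0.4,0,0],[-0.4,0,0],[0,0,0]],"claw":[-1,-1,-1,-1,-1,-1,-1]}' 45
python3 - <<'E'
from h import *
s=telemetry.get_state(); im=imaging.snapshot("wrist"); print(RQ(s["orientation"]),s["joints"]); np.save("w5.npy",s,allow_pickle=True)
cv2.imwrite("pics/w5b.png",cv2.resize(im[:,:,::-1],(0,0),fx=1.5,fy=1.5,interpolation=cv2.INTER_CUBIC))
E
```

```text
time: 14.8
position: [0.4263, -0.1023, 0.2262]
orientation: [-0.041, 0.945, -0.13, -0.298]
wrist_force: [-0.0, -0.3, -2.5]
finger_gap: 0.0189
grip_force: 45.0
[[ 7.88941044e-01 -2.69722633e-01 -5.52106629e-01]
 [-2.20956844e-01 -9.62938055e-01  1.54687990e-01]
 [-5.73367336e-01 -4.79658024e-05 -8.19298417e-01]] [-0.24794714  0.44993388  1.80311699  0.0145003   1.49900982  1.59034194]
```

View pics/w5b.png

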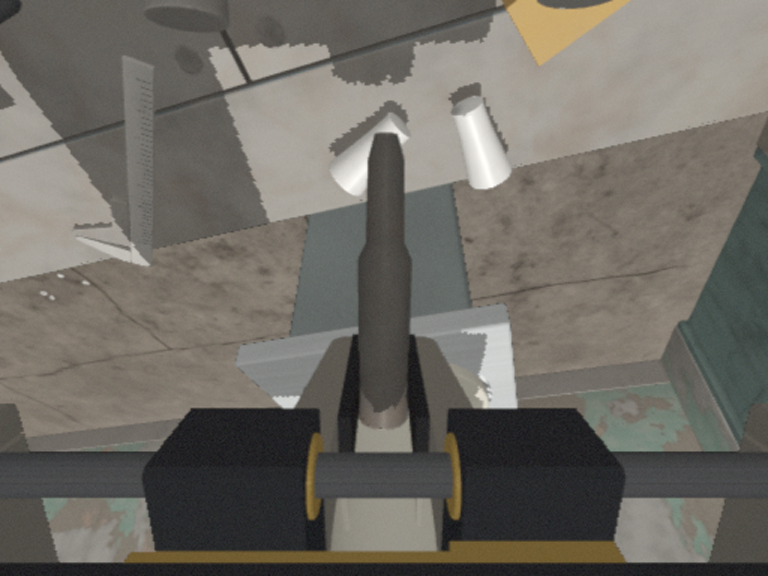

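Run:
```python
from h import *
s=np.load("w5.npy",allow_pickle=True).item(); R=RQ(s["orientation"])
c=imaging.calibration("wrist"); K=np.array([[c["fx"],0,c["cx"]],[0,c["fy"],c["cy"]],[0,0,1]]); M=np.array(c["mount"])
def at(px,x):
    d=M[:3,:3]@np.linalg.solve(K,[px[0]/1.5-.17,px[1]/1.5-.17,1]); return M[:3,3]+d*(x-M[0,3])/d[0]
print(at((385,133),.0918),at((384,255),.0918-.044),at((384,425),-.0182))
d=M[:3,:3]@np.linalg.solve(K,[385/1.5,135/1.5,1]); print("at z=.07",M[:3,3]+d*(.07-M[2,3])/d[2])
```

```text
[0.0918     0.0003081  0.10703094] [ 0.0478     -0.00016945  0.06874686] [-0.0182     -0.00014501  0.06266253]
at z=.07 [0.08845919 0.00023165 0.07      ]
```

```bash
python3 -m inch '{"rotation":[[0,0.073,0],[0,0.073,0],[0,0.073,0],[0,0.0722,0],[0,0,-0.05],[0,0,-0.08],[0,0,-0.08],[0,0,-0.08],[0,0,-0.08],[0,0,-0.08],[0,0,-0.08]],"delta_pos":[[0,0,-0.2],[0,0,-0.2],[0,0,-0.2],[0,0,-0.2],[0,0,0],[0,0,0],[0,0,0],[0,0,0],[0,0,0],[0,0,0],[0,0,0]],"claw":[-1,-1,-1,-1,-1,-1,-1,-1,-1,-1,-1]}' 45
python3 -m inch '{"rotation":[[0,0,-0.08],[0,0,-0.08],[0,0,-0.08],[0,0,-0.08],[0,0,-0.069],[0,0,0]],"delta_pos":[[0,0,0],[0,0,0],[0,0,0],[0,0,0],[0,0,0],[0,0,0]],"claw":[-1,-1,-1,-1,-1,-1]}' 45
python3 - <<'E'
from h import *
s=telemetry.get_state(); R=RQ(s["orientation"]); print(R,s["joints"])
print("to standoff, units",R.T@(np.array([.563,-.1816,.26])-s["position"])/.05)
E
```

```text
time: 16.23
position: [0.4414, -0.1066, 0.2614]
orientation: [-0.001, 0.913, 0.409, -0.001]
wrist_force: [0.6, -0.3, -2.5]
finger_gap: 0.0189
grip_force: 45.0
time: 16.98
position: [0.4414, -0.1066, 0.2614]
orientation: [-0.001, 0.678, 0.735, -0.001]
wrist_force: [-0.8, 0.2, -2.6]
finger_gap: 0.0186
grip_force: 45.0
[[-7.96767927e-02  9.96818192e-01 -2.25844528e-03]
 [ 9.96820458e-01  7.96783000e-02  5.85362741e-04]
 [ 7.63449310e-04 -2.20462463e-03 -9.99997278e-01]] [-2.40272087e-01  1.35885948e-01  2.02627717e+00  3.74176516e-05
  9.81762405e-01 -3.20055113e-01]
to standoff, units [-1.6892745   2.30507401  0.02222738]
```

```bash
python3 -m inch '{"rotation":[[0,0,0],[0,0,0],[0,0,0],[0,0,0],[0,0,0],[0,0,0],[0,0,0],[0,0,0]],"delta_pos":[[-0.42,0,0],[-0.42,0,0],[-0.42,0.4,0],[-0.43,0.4,0],[0,0.5,0],[0,0.5,0],[0,0.5,0.02],[0,0,0]],"claw":[-1,-1,-1,-1,-1,-1,-1,-1]}' 45
python3 - <<'E'
from h import *
s=telemetry.get_state(); np.save("s6.npy",s,allow_pickle=True); print(s["position"])
for n in("scene","top"):
    im=imaging.snapshot(n)[:,:,::-1]; cv2.imwrite(f"pics/{n}6.png",im)
    C=cam(n); R=RQ(s["orientation"]); pts=[s["position"]+R@np.array(v) for v in ([.0918,0,.069],[-.0182,0,.069])]
    print(n,proj(C,pts),imaging.recognise(n,"lens")[:1],proj(C,[[.544,.0495,.19]]))
a=cv2.imread("pics/scene6.png")[110:290,130:330]; b=cv2.imread("pics/top6.png")[150:290,150:350]
a=cv2.resize(a,(0,0),fx=3.3,fy=3.3,interpolation=cv2.INTER_CUBIC);cv2.imwrite("pics/scene6c.png",a)
cv2.imwrite("pics/top6c.png",cv2.resize(b,(0,0),fx=3.5,fy=3.5,interpolation=cv2.INTER_CUBIC))
E
```

```text
time: 17.98
position: [0.5639, -0.1814, 0.2599]
orientation: [-0.001, 0.679, 0.734, -0.0]
wrist_force: [-1.2, 0.1, -2.9]
finger_gap: 0.0187
grip_force: 45.0
[ 0.56390197 -0.18139102  0.25992709]
scene [[265.25093113 180.25398932]
 [314.47409386 195.69875064]] [{'centre': [190.0, 167.8], 'score': 0.94}] [[212.69109989 164.6373139 ]]
top [[289.75451705 194.06492769]
 [346.64262824 189.03181966]] [{'centre': [178.6, 214.5], 'score': 0.57}] [[217.355434   201.40298532]]
```

View pics/scene6c.png

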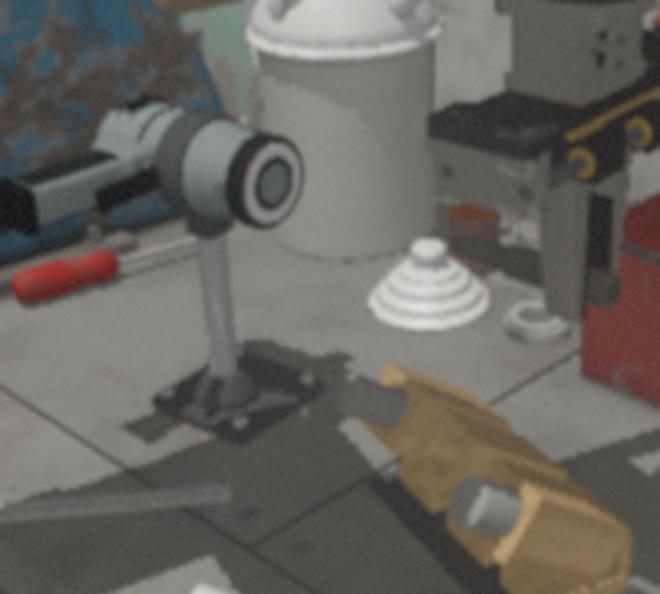

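View pics/top6c.png

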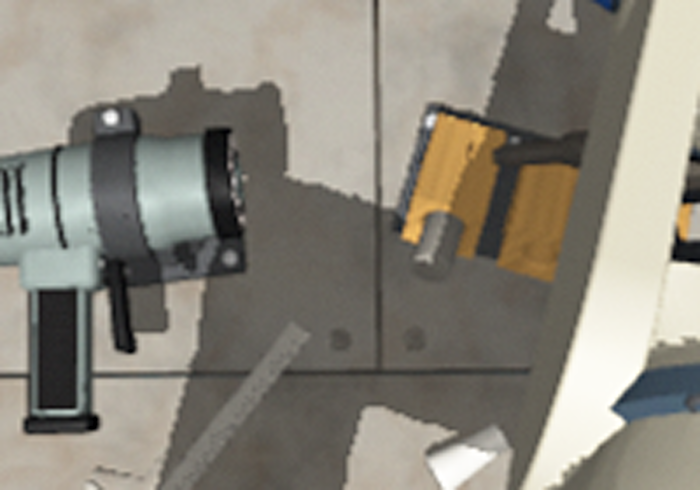

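Run:
```python
from h import *
im=imaging.snapshot("wrist")[:,:,::-1]; cv2.imwrite("pics/w6.png",im)
a=cv2.imread("pics/scene6.png")[140:230,240:330]; a=cv2.resize(a,(400,400),interpolation=cv2.INTER_CUBIC)
a=np.clip(a.astype(float)*1.5,0,255).astype(np.uint8)
w=im[60:300,150:360]; w=cv2.resize(w,(400,457),interpolation=cv2.INTER_CUBIC)
t=cv2.imread("pics/top6.png")[180:210,280:330]; t=cv2.resize(t,(250,150),interpolation=cv2.INTER_CUBIC)
o=np.zeros((600,800,3),np.uint8); o[:400,:400]=a; o[:457,400:]=w; o[410:560,:250]=t; cv2.imwrite("pics/m6.png",o)
```

```text
(no output)
```

View pics/m6.png

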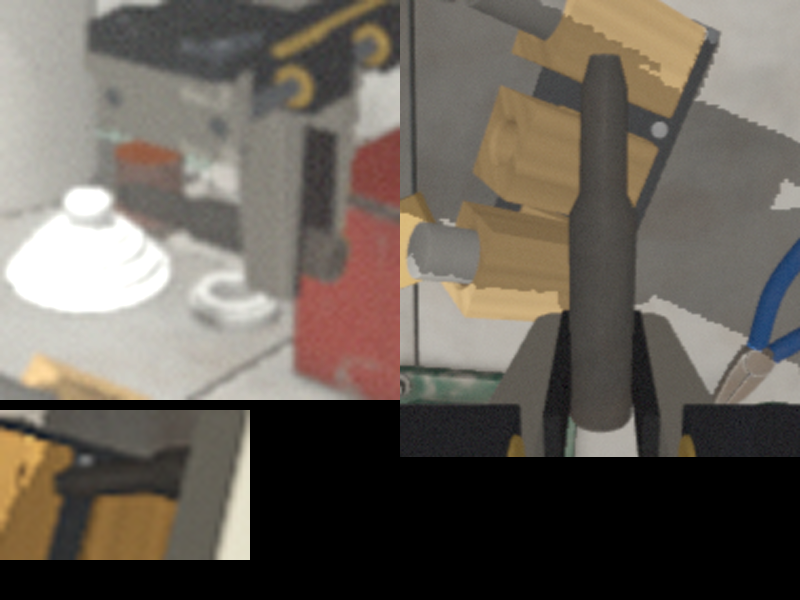

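Run:
```python
from h import *
S=cam("scene");T=cam("top"); s=np.load("s6.npy",allow_pickle=True).item(); R=RQ(s["orientation"])
P=lambda n,v:print(n,np.round(v,4))
n=tri([(S,(266.6,183.0)),(T,(291.4,194))]); P("nose tri",n)
l=tri([(S,(213.2,165.3)),(T,(218.3,203))]); P("lens tri",l); P("diff tri",n-l)
P("nose pred",s["position"]+R@np.array([.0885,0,.070])); P("nose top z.19",onz(T,(291.4,194),.19)); P("z.186",onz(T,(291.4,194),.186))
# wrist nose now
c=imaging.calibration("wrist"); C=cam("wrist",s); px=(150+605/400*210/1,0)
px=(150+604*0+ (604-400)*210/400-.25, 60+56*240/457-.25); print(px); P("nose wrist z.19",onz(C,px,.19)); P("nose wrist z.186",onz(C,px,.186))
pt=(150+(602-400)*210/400, 60+430*240/457); P("tail wrist z.199",onz(C,pt,.199))
P("tri3",tri([(S,(266.6,183.0)),(T,(291.4,194)),(C,px)]))
im=imaging.snapshot("wrist"); im=imaging.snapshot("scene")
print(imaging.recognise("scene","punch_long")[:1], imaging.recognise("scene","punch_long_tail")[:1],proj(S,[s["position"]+R@np.array([.037,0,.069])]))
```

```text
nose tri [ 0.5572 -0.0931  0.1861]
lens tri [0.5418 0.047  0.1897]
diff tri [ 0.0154 -0.1401 -0.0037]
nose pred [ 0.5569 -0.0931  0.19  ]
nose top z.19 [ 0.5568 -0.0931  0.19  ]
z.186 [ 0.5575 -0.0933  0.186 ]
(256.85, 89.15919037199124)
nose wrist z.19 [ 0.5578 -0.092   0.19  ]
nose wrist z.186 [ 0.5578 -0.0917  0.186 ]
tail wrist z.199 [ 0.566  -0.1994  0.199 ]
tri3 [ 0.5576 -0.0925  0.1858]
[{'centre': [285.0, 190.4], 'score': 0.69}] [{'centre': [287.0, 191.3], 'score': 0.55}] [[288.72143671 187.61833441]]
```

```bash
python3 -m inch '{"rotation":[[0,0,0],[0,0,0],[0,0,0],[0,0,0],[0,0,0],[0,0,0],[0,0,0],[0,0,0]],"delta_pos":[[0.2,-0.05,-0.05],[0.2,0,0],[0.2,0,0],[0.2,0,0],[0.04,0,0],[0,0,0],[0,0,0],[0,0,0]],"claw":[-1,-1,-1,-1,-1,-1,-1,-1]}' 45
python3 - <<'E'
from h import *
s=telemetry.get_state(); s6=np.load("s6.npy",allow_pickle=True).item(); n=np.array([.5573,-.0928,.187])+s["position"]-s6["position"]
yc=np.array([-.082,.9966,0]);xc=np.array([.9966,.082,0]); d=n-[.5433,.0487,.19]
print("lens frame",xc@d,yc@d,d[2],np.abs(s["qd"]).max(),RQ(s["orientation"])[:,0])
for c in("scene","wrist"):
    im=imaging.snapshot(c); cv2.imwrite(f"pics/{c}7.png",im[:,:,::-1])
    print(c,imaging.recognise(c,"punch_long")[:1],imaging.recognise(c,"lens")[:1])
im=imaging.snapshot("top")
for q in("punch_medium","punch_short","caliper_steel","ring_small","lid_spun"): print(q,[(d["centre"],d["score"]) for d in imaging.recognise("top",q)[:2]])
E
```

```text
time: 19.42
position: [0.5569, -0.1401, 0.263]
orientation: [-0.001, 0.678, 0.735, -0.0]
wrist_force: [0.7, -0.8, -2.1]
finger_gap: 0.0183
grip_force: 45.0
lens frame -0.00128457260745921 -0.1004314040146164 3.381021437998122e-05 0.002050489424016548 [-8.03718871e-02  9.96764808e-01  5.26330283e-04]
scene [{'centre': [268.7, 180.7], 'score': 0.63}] [{'centre': [189.6, 168.2], 'score': 0.96}]
wrist [{'centre': [256.4, 198.9], 'score': 0.76}] [{'centre': [260.1, 198.9], 'score': 0.24}]
punch_medium [([273.9, 221.7], 0.52)]
punch_short []
caliper_steel [([195.9, 284.0], 0.95), ([179.6, 231.8], 0.52)]
ring_small [([240.5, 116.4], 0.75), ([275.0, 200.9], 0.55)]
lid_spun [([198.7, 124.4], 0.95)]
```

```bash
python3 -c "from plant import arm; print(arm.sign_off())"
```

```text
the job is handed in; nothing more can be done
None
```

I handed the job in at about 20 s, with the robot holding the long punch level and about 100 mm in front of the lens; by my measurements the nose is about 1 mm off the lens axis. I squeezed the trigger home and released it before drawing the punch, and the bystanders I could re-check had not moved, but the short punch was hidden from that last view.

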